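# Sort gears and mesh-check the thirteen-tooth one

### The job

Three loose gears lie on the bench: slide the one with thirteen teeth into the gap of the gear tester, push the slotted jaw fully home behind it so that it meshes with the master gear, and then turn the master by its crank pin about a quarter turn, either way, to see them run together; leave that gear in mesh with the jaw home. Slide the other two gears wholly into the three-sided wooden reject pen, at any time. Keep the gears flat on the bench, never lifting them, and leave the tape roll, the spirit level and the hammer where they are.

Things in the scene. Friction and masses are not known exactly. Their poses are not given: they have to be found in the camera images.
- gear10_mid (a point): Flat steel spur gear with 10 pointed teeth (46 mm over the tooth tips, toothed disc 12 mm thick, lying on the bench) and a smooth round hub 24 mm in diameter on top, from 12 to 36 mm above the bench; about 0.16 kg. The point is on its axis, half-way up (18 mm above the bench), z up along the axis.
- gear13_mid (a point): Flat steel spur gear with 13 pointed teeth (58 mm over the tooth tips, toothed disc 12 mm thick, lying on the bench) and a smooth round hub 24 mm in diameter on top, from 12 to 36 mm above the bench; about 0.25 kg. The point is on its axis, half-way up (18 mm above the bench), z up along the axis. This is the gear to test.
- gear16_mid (a point): Flat steel spur gear with 16 pointed teeth (70 mm over the tooth tips, toothed disc 12 mm thick, lying on the bench) and a smooth round hub 24 mm in diameter on top, from 12 to 36 mm above the bench; about 0.38 kg. The point is on its axis, half-way up (18 mm above the bench), z up along the axis.
- test_seat (a point): Fixed point of the gear tester, 18 mm above the bench: the thirteen-tooth gear's mid point lies here (within 4 mm) when it is in mesh and the jaw is home. Its y axis points to the master gear (the way the jaw closes), its x axis to the back of the tester.
- tester: The fixed gear tester, origin on the bench under test_seat, axes alike. A grey spine 12 mm high lies at its back, from 36 mm behind test_seat beside the gap and from 50 mm elsewhere. The gap between master and open jaw is open to -x, its floor is the bare bench. A 6 mm plate (to 44 mm in front) with side rails 18 mm high, 36 mm off the middle, lies under the jaw, from 77 to 207 mm to -y of test_seat.
- gap_entry (a point): Fixed point of the tester, 28 mm to -y of test_seat, axes alike: with the jaw open a thirteen-tooth gear slid in along +x to this point touches neither master nor jaw (about 20 mm free either way along y). Pushing the jaw home then carries the gear by its hub to test_seat.
- master_axis (a point): Axis of the master gear (20 teeth, 86 mm over the tips, disc 12 mm thick, hub 24 mm in diameter up to 30 mm) that turns freely on a fixed post 67 mm to +y of test_seat; the point is 18 mm above the bench.
- master (a joint): Turn of the master gear in rad, positive anticlockwise seen from above; at 0 its crank pin points to the tester's -x (the open front). It turns freely either way and stays where it is left.
- crank_pin (a point): Upright steel pin on the master gear, 12 mm in diameter, 28 mm from its axis, from 12 to 64 mm above the bench; the point is on the pin, 52 mm above the bench. Push it round to turn the master.
- jaw (a joint): Travel of the jaw in m: 0 fully open, 0.080 fully home against its stop (along the tester's +y). It slides with about 6 N of friction and stays where it is left. If it stops short by several mm, the teeth stand tip on tip: turn the master by a few degrees and push again.
- jaw_back (a point): Centre of the jaw's flat upright back face, 30 mm above the bench, pushed towards the tester's +y; with the jaw home it is 61 mm to -y of test_seat. The face is 60 mm wide and reaches from 8 to 52 mm above the bench. The jaw block is 24 mm long; its slotted nose with a flared mouth, 16 to 34 mm above the bench, passes over the teeth and takes the gear's hub.
- pen_mid (a point): Middle of the fixed dark wooden reject pen, 18 mm above the bench: three rails 12 mm high and 8 mm thick round an inner floor of 100 mm (x, from -50 to 50) by 170 mm (y, from -85 to 85), which is the bare bench. The side at -y is open: gears are slid in along +y. Both gears fit one behind the other.
- tape: Bystander: a grey roll of tape 90 mm across and 40 mm high, origin under its centre.
- level: Bystander: a yellow spirit level 360 x 50 x 24 mm along its y axis, origin under its centre.
- hammer: Bystander: a hammer lying down, handle along its -x.
Things that resemble listed ones, but are neither listed nor needed, are in the scene too. What is shaped like the part that bears gear10_mid but purple is not meant. Leave any orange look-alike of the part that bears gear16_mid alone.

How it is judged:
On the way, in this order (a step that is already met when the one before it is completed fails the run):
1. the thirteen-tooth gear is in mesh with the master, the jaw home behind it (horizontal distance between gear13_mid and test_seat below 0.004 m and value of joint jaw above 0.077 m and angle between gear13_mid's own z axis and vertical below 0.1 rad), for 0.2 s.
2. the master has been turned by its crank by roughly a quarter turn (its pin is over 30 mm from where it started) with the gear in mesh (all of step 1 and distance of crank_pin from where it was at the start of the episode above 0.03 m), for 0.2 s.
At the end, for the whole second after the job is handed in: The thirteen-tooth gear lies flat in mesh (its axis within 4 mm of test_seat) with the jaw home (over 77 mm of its 80 mm travel); the ten- and sixteen-tooth gears lie flat on the bench with their centres between the pen's rails and at least 5 mm past its mouth; everything is at rest (all of step 1 and x of gear10_mid in the frame of pen_mid between -0.05 and 0.05 m and y of gear10_mid in the frame of pen_mid between -0.08 and 0.085 m and angle between each of gear10_mid, gear16_mid's own z axis and vertical below 0.1 rad and height (world z) of each of gear10_mid, gear16_mid below 0.022 m and x of gear16_mid in the frame of pen_mid between -0.05 and 0.05 m and y of gear16_mid in the frame of pen_mid between -0.08 and 0.085 m and linear speed of each of gear10, gear13, gear16 below 0.01 m/s and velocity of joint master between -0.1 and 0.1 rad/s); the robot touches nothing.
It fails at once if a gear is lifted off the bench by more than 15 mm, or tipped (height (world z) of any of gear10_mid, gear13_mid, gear16_mid above 0.033 m or angle between any of gear10_mid, gear13_mid, gear16_mid's own z axis and vertical above 0.35 rad).
It fails at once if a bystander is moved by more than 30 mm (distance of any of tape, level, hammer from where it was at the start of the episode above 0.03 m).
It also fails if it takes over 67 s, if anything falls off the work surface, if the arm or the gripper's body presses on something with over 40 N, if the wrist force passes 120 N, or if a joint passes its speed limit or range.

### The arm

A 6-joint arm with a two-finger parallel gripper is mounted at the origin on the work surface. World frame = base frame: x ahead of the robot, y to its left, z up, the work surface at z = 0. Lengths are in m, angles in rad, forces in N, time in s.
With the tool pointing down it reaches from about 0.425 to 0.95 m from the base axis. Payload 3.5 kg.
Tool frame: the origin (TCP) lies at the very end of the fingers, on their centre line; the grasp point (between the pads) lies 19 mm behind it; z points along the fingers, y is the line along which they close (so a half turn about z gives the same grasp; the last joint's range is limited). The gripper opens to 85 mm and grips with 20 to 120 N. Pads are 22 mm wide; open, the fingers measure 114 mm over their backs; the gripper's body (76 mm by 85 mm) begins 54 mm behind the grasp point. The pads swing forward as they close: fully open they stand 13 mm farther back than shut.
Start: joints at [1.069, 0.286, 1.577, -0, 1.279, -0.15], TCP at [0.233, 0.634, 0.231] pointing down, gripper open.
Joint ranges: [-2.77, 2.77], [-0.9, 2.22], [0.21, 2.48], [-1.53, 4.67], [0.24, 2.81], [-2.84, 2.84]. Speed limits (rad/s): [2.79, 2.79, 3.14, 3.14, 3.14, 3.14].

### API

Orientations are given as a unit quaternion [x, y, z, w].
In Python, from plant import ctrl gives the robot as it stands.
- The arm moves only by the tool carry_out, never from a script. Its argument "deltas" is one flat list of numbers, 6 for each row, row after row: the shift along the tool's x, y, z in m, then the turn, a rotation vector about the tool's x, y, z in rad. A call has 1 to 5 rows; each row is the pose to reach, as a shift and turn from the pose commanded when the call began, along the tool's axes at that moment; what a row does not reach only later rows make up. A row lasts 1/8 s, in which the tool goes at most 62.5 mm and 10.7 degrees, less where a joint would pass 70% of its speed; a pose out of reach is approached as far as the arm can. A call with a gripper value outside its range is refused whole. "grip" is the opening in per cent of the stroke, from 0 (shut) to 100 (fully open), set as the call begins (left out, the last holds). The fingers move at their own pace and stop on an object; "grip_force" is the grip in N (left out, the last holds). Time passes only in rows, so rows that repeat a pose let the fingers close. It gives the time, the measured TCP pose, the force, the opening and the grip force at its end, in the units of the state.
- ctrl.get_state(): the state, without advancing time (a new reading comes with each control period).
- ctrl.read_camera(name): name is "scene" or "side" or "wrist"; returns (picture, depth): 420x560x3 uint8, red, green, blue; 420x560 float32, m along the optical axis (not along the pixel's ray), 0 where there is no reading.
- ctrl.camera_model(name): a dict with "intrinsics" (3x3 intrinsics, pixels), "k1" (the pictures are not rectified: a ray, as slopes to the right and down, at radius r is drawn at 1 + k1 r^2 times it, then the intrinsics apply), "extrinsics" (4x4, takes a point from world to camera coordinates); the wrist camera has in their place "hand_eye" (4x4, takes a point from camera to tool coordinates, whose origin is the TCP and whose axes are the flange's). Camera axes: x right, y down, z forward; pixel columns grow to the right and rows downward; lengths in m; the calibration is good to about 2 mm. A picture is of the moment at which its call begins: read the wrist's pose just before it. camera_model takes no time and is no camera call.
- ctrl.sign_off(): hands the job in; it is judged then, once.
Trained networks look in the newest picture that a camera, given by its name, has taken for a name from the list of things; names that differ only in an ending like _2 or _b are one class to them, and where a whole thing is asked for, a point or a joint stands for the part that bears it (a point fixed in the world has none). Each returns a list of dicts, best first, with "score" (0 to 1); they miss things now and then, are a little off and sometimes report something else, mostly with a low value. They report only what shows in the picture. A call takes as long as a camera call. They do not tell look-alikes from the thing itself.
- ctrl.find_in(camera, query): "uv" ([column, row] in pixels, amid what is visible of it).
The state is a dict: "time": time; "qpos": joint angles; "dq": joint speeds; "joint_efforts": joint torques, N m; "eef_pos": TCP position; "tcp_rot": TCP orientation; "contact_force": force on the tool from outside, world axes, zero at the start; "wrist_torque": the same for the moment, N m; "opening": opening from 0.0 (shut) to 1.0 (fully open); "finger_force": force on a finger pad.
Only numpy, scipy, OpenCV 4.12 (cv2) and the standard library are available. Lean on these libraries where they do the work, as an engineer would, in place of code of your own. Each camera call takes 0.05 s, during which the arm holds its last target. There are 200 camera calls.

## Working session

There is one attempt and no reset: what is moved stays moved. The work goes in short steps, Python scripts to look and compute and a tool call to move; the robot and the scene stay as the last step left them, time stands still between calls to the robot, and variables do not carry over. Pictures are saved under pics/ and viewed, at most 10 in all, crops included, and the job is handed in when it is done.

Besides the shell and the picture viewer there is one more tool, called after ">>>" as name(argument=value, ...) on one line, values as JSON. carry_out: Moves the arm, as the interface text tells. Its arguments: {"type":"object","properties":{"deltas":{"type":"array"},"grip":{"type":"number"},"grip_force":{"type":"number"}},"required":["deltas"]}

```bash
mkdir -p pics; ls
cat > h.py <<'E'
import numpy as np, cv2
from scipy.spatial.transform import Rotation as R
from plant import ctrl
def cam(name):
    st=ctrl.get_state(); pic,d=ctrl.read_camera(name); m=ctrl.camera_model(name)
    if 'extrinsics' in m: T=np.linalg.inv(np.array(m['extrinsics']))
    else:
        W=np.eye(4); W[:3,:3]=R.from_quat(st['tcp_rot']).as_matrix(); W[:3,3]=st['eef_pos']; T=W@np.array(m['hand_eye'])
    return pic,d,np.array(m['intrinsics']),m['k1'],T
def ray(uv,K,k1):
    xd=np.array([(uv[0]-K[0,2])/K[0,0],(uv[1]-K[1,2])/K[1,1]]); x=xd.copy()
    for _ in range(20): x=xd/(1+k1*(x@x))
    return np.array([x[0],x[1],1.])
def at_z(uv,z,K,k1,T):
    r=T[:3,:3]@ray(uv,K,k1); return T[:3,3]+r*(z-T[2,3])/r[2]
def at_d(uv,d,K,k1,T):
    u,v=int(round(uv[0])),int(round(uv[1])); return T[:3,:3]@(ray(uv,K,k1)*d[v,u])+T[:3,3]
def save(n,pic): cv2.imwrite('pics/'+n+'.png',pic[:,:,::-1])
E
python3 - <<'E'
from h import *
np.set_printoptions(precision=3,suppress=True)
s=ctrl.get_state(); print(s['eef_pos'],s['tcp_rot'],s['time'])
for c in ['scene','side']:
    a=cam(c); save(c+'0',a[0]); print(c,a[2][0,0],a[3],a[4])
    for q in ['gear10_mid','gear13_mid','gear16_mid','crank_pin','jaw_back','master','tester','tape','level','hammer']:
        for f in ctrl.find_in(c,q)[:3]: print(q,np.round(f['uv']),round(f['score'],2),at_d(f['uv'],*a[1:]),at_z(f['uv'],.02,*a[2:]))
E
```

```text
pics
[0.232 0.633 0.23 ] [ 0.175  0.985 -0.001 -0.   ] 0.0
scene 388.9264101574988 -0.11326838126527894 [[-0.818  0.447 -0.363  0.997]
 [ 0.576  0.647 -0.5    0.678]
 [ 0.012 -0.618 -0.786  1.049]
 [ 0.     0.     0.     1.   ]]
gear10_mid [320. 192.] 0.49 [0.352 0.053 0.021] [0.352 0.053 0.02 ]
gear13_mid [317. 223.] 0.58 [0.439 0.148 0.016] [0.441 0.15  0.02 ]
gear13_mid [227. 217.] 0.39 [ 0.666 -0.055 -0.004] [ 0.674 -0.038  0.02 ]
gear16_mid [270. 168.] 0.61 [ 0.433 -0.13   0.036] [ 0.424 -0.143  0.02 ]
gear16_mid [293. 157.] 0.46 [ 0.322 -0.141  0.017] [ 0.324 -0.139  0.02 ]
gear16_mid [209. 260.] 0.42 [0.803 0.074 0.026] [0.802 0.07  0.02 ]
crank_pin [248. 232.] 0.67 [0.648 0.054 0.024] [0.646 0.052 0.02 ]
jaw_back [224. 190.] 0.81 [ 0.626 -0.133  0.039] [ 0.619 -0.148  0.02 ]
master [246. 231.] 0.97 [0.653 0.051 0.029] [0.65  0.046 0.02 ]
tester [226. 219.] 0.87 [ 0.676 -0.038  0.01 ] [ 0.679 -0.032  0.02 ]
tape [243. 145.] 0.74 [ 0.455 -0.284  0.042] [ 0.443 -0.305  0.02 ]
level [210. 262.] 0.59 [0.804 0.084 0.024] [0.803 0.082 0.02 ]
side 520.1049806464747 0.0554404000394233
[... 316 characters left out ...]
36 0.121 0.02 ]
gear16_mid [246. 330.] 0.83 [ 0.31  -0.158  0.017] [ 0.309 -0.16   0.02 ]
gear16_mid [286. 298.] 0.71 [ 0.42  -0.144  0.027] [ 0.424 -0.138  0.02 ]
crank_pin [318. 219.] 0.55 [0.642 0.031 0.019] [0.642 0.031 0.02 ]
jaw_back [357. 256.] 0.84 [ 0.608 -0.153  0.052] [ 0.632 -0.129  0.02 ]
master [319. 216.] 0.97 [0.644 0.03  0.029] [0.652 0.039 0.02 ]
tester [356. 253.] 0.89 [ 0.614 -0.145  0.053] [ 0.639 -0.12   0.02 ]
tester [258. 260.] 0.61 [ 0.433 -0.015  0.029] [ 0.438 -0.007  0.02 ]
tape [348. 348.] 0.97 [ 0.456 -0.302  0.006] [ 0.448 -0.309  0.02 ]
level [366. 199.] 0.56 [0.793 0.017 0.025] [0.797 0.022 0.02 ]
hammer [205. 154.] 0.7 [0.557 0.47  0.022] [0.558 0.473 0.02 ]
```

View pics/scene0.png

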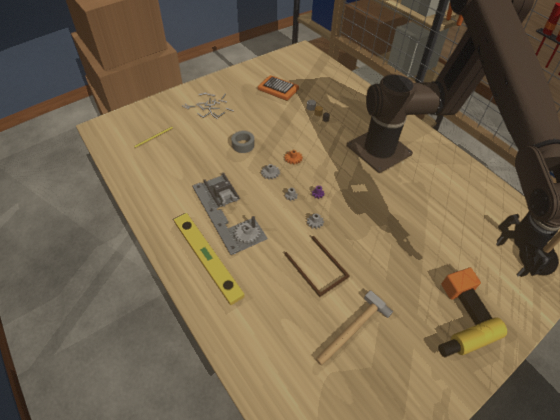

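View pics/side0.png

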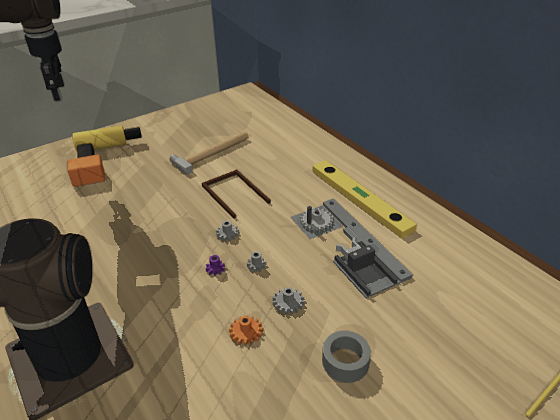

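The scene view shows grey gears at about (270,170) large, (290,192) small and (315,219) medium. The purple (318,191) and orange (293,157) gears are decoys. The tester is at about (230,210) and the pen at (317,265) opens toward the gears. Next I move the wrist camera over the area.

>>> carry_out(deltas=[-0.2,-0.2,-0.06,0,0,0.6,-0.2,-0.2,-0.06,0,0,0.6,-0.2,-0.2,-0.06,0,0,0.6,-0.2,-0.2,-0.06,0,0,0.6,-0.2,-0.2,-0.06,0,0,0.6])

```text
time: 1.72
eef_pos: [0.3523, 0.3749, 0.2924]
tcp_rot: [0.459, 0.888, 0.001, 0.001]
contact_force: [-0.6, 1.0, -0.3]
opening: 1.002
finger_force: 0.0
```

```bash
cat >> h.py <<'E'
np.set_printoptions(precision=4,suppress=True)
def go(tgt,tooly=None):
    "print tool-frame delta to world TCP target; tooly = angle (rad, world) of the tool y line wanted"
    s=ctrl.get_state(); Rm=R.from_quat(s['tcp_rot']).as_matrix()
    d=Rm.T@(np.array(tgt)-s['eef_pos']); t=0
    if tooly is not None:
        cur=np.arctan2(Rm[1,1],Rm[0,1]); t=-((tooly-cur+np.pi/2)%np.pi-np.pi/2)
    print('at',s['eef_pos'],'z',Rm[:,2],'ydir',np.arctan2(Rm[1,1],Rm[0,1]),'d',d,'turn',t)
E
python3 -c "
from h import *
go([0.5,0.05,0.36],0); print(ctrl.camera_model('wrist')['hand_eye'])"
```

```text
at [0.3523 0.3749 0.2924] z [ 0.0016  0.0007 -1.    ] ydir 0.6172248789067551 d [-0.3505 -0.0675 -0.0676] turn 0.6172248789067551
[[ 0.0018 -0.9559 -0.2935  0.0746]
 [ 1.      0.0017  0.0006  0.0005]
 [-0.0001 -0.2935  0.9559 -0.1435]
 [ 0.      0.      0.      1.    ]]
```

>>> carry_out(deltas=[-0.305,-0.03,-0.12,0,0,0.617,-0.305,-0.03,-0.12,0,0,0.617,-0.305,-0.03,-0.12,0,0,0.617,-0.305,-0.03,-0.12,0,0,0.617,-0.305,-0.03,-0.12,0,0,0.617])

```text
time: 2.35
eef_pos: [0.4968, 0.1228, 0.4064]
tcp_rot: [0.707, 0.708, 0.0, 0.0]
contact_force: [1.1, -0.5, 0.2]
opening: 1.0
finger_force: 0.0
```

>>> carry_out(deltas=[0,0,0,0,0,0.12,0,0,0,0,0,0.12])

```text
time: 2.6
eef_pos: [0.4965, 0.1239, 0.4055]
tcp_rot: [0.748, 0.664, 0.0, 0.0]
contact_force: [0.2, -0.4, -0.2]
opening: 1.001
finger_force: 0.0
```

Run:
```python
from h import *
go([0.5,0.1,0.4],0)
a=cam('wrist'); save('w1',a[0]); np.savez('w1.npz',d=a[1],K=a[2],k1=a[3],T=a[4],pic=a[0])
for q in ['gear10_mid','gear13_mid','gear16_mid','crank_pin','jaw_back','master','tester','pen_mid']:
    for f in ctrl.find_in('wrist',q)[:3]: print(q,np.round(f['uv']),round(f['score'],2),at_d(f['uv'],*a[1:]),at_z(f['uv'],.02,*a[2:]))
```

```text
at [0.4965 0.1239 0.4055] z [ 0.0003  0.0001 -1.    ] ydir -0.11823116245968021 d [-0.0233  0.0063  0.0055] turn -0.11823116245968013
gear10_mid [196. 209.] 0.73 [0.3596 0.0494 0.0376] [0.3546 0.0443 0.02  ]
gear10_mid [242. 225.] 0.59 [0.4295 0.0077 0.0245] [0.4289 0.006  0.02  ]
gear10_mid [454. 162.] 0.44 [0.7933 0.0756 0.0248] [0.796  0.0745 0.02  ]
gear13_mid [238. 153.] 0.8 [0.442  0.133  0.0379] [0.4397 0.1307 0.02  ]
gear16_mid [255. 295.] 0.95 [ 0.4334 -0.1251  0.0363] [ 0.4311 -0.1354  0.02  ]
gear16_mid [199. 306.] 0.72 [ 0.3241 -0.1429  0.0257] [ 0.3221 -0.1466  0.02  ]
gear16_mid [236. 151.] 0.66 [0.4384 0.1366 0.0369] [0.4362 0.1346 0.02  ]
crank_pin [365. 186.] 0.8 [0.6417 0.0523 0.0249] [0.643  0.0509 0.02  ]
jaw_back [355. 290.] 0.68 [ 0.6143 -0.133   0.0418] [ 0.619  -0.1472  0.02  ]
jaw_back [367. 184.] 0.31 [0.6464 0.0547 0.0228] [0.6472 0.0539 0.02  ]
master [368. 186.] 0.78 [0.6462 0.0531 0.0307] [0.6491 0.0501 0.02  ]
tester [370. 208.] 0.68 [0.652  0.0085 0.0118] [0.6498 0.0114 0.02  ]
pen_mid [255.  45.] 0.56 [0.488  0.2921 0.0018] [0.4886 0.289  0.02  ]
pen_mid [370. 209.] 0.32 [0.6532 0.0073 0.0131] [0.6513 0.0098 0.02  ]
```

View pics/w1.png

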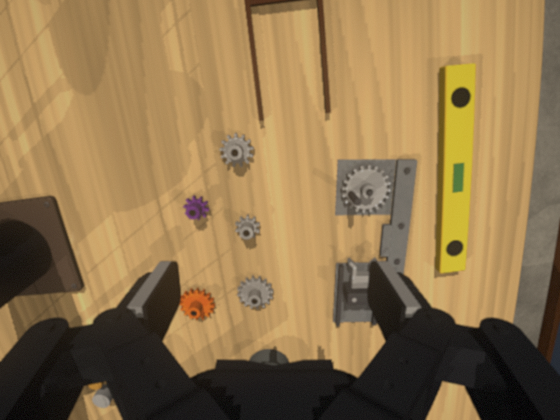

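The wrist view shows gear13 at (237,152), gear10 at (247,229), gear16 at (255,293), and the master at (367,188) with its pin near (357,198). The spine runs (405,165)–(395,260), the jaw is at (357,290), and the pen mouth is at (262,120)–(327,110).

Run:
```python
from h import *
w=np.load('w1.npz'); d,K,k1,T,pic=[w[k] for k in('d','K','k1','T','pic')]
vv,uu=np.mgrid[0:420,0:560]
xd=np.stack([(uu-K[0,2])/K[0,0],(vv-K[1,2])/K[1,1]],-1).astype(float); x=xd.copy()
for _ in range(20): x=xd/(1+k1*(x**2).sum(-1,keepdims=True))
P=np.concatenate([x,np.ones_like(x[...,:1])],-1)*d[...,None]
P=P@T[:3,:3].T+T[:3,3]
X,Y,Z=P[...,0],P[...,1],P[...,2]; ok=(d>0)
bench=ok&(X>.5)&(X<.58)&(Y>-.1)&(Y<.15); print('bench z',np.median(Z[bench]))
def blob(c,r,z0,z1):
    m=ok&(np.hypot(X-c[0],Y-c[1])<r)&(Z>z0)&(Z<z1); p=np.c_[X[m],Y[m]].astype(np.float32)
    (cx,cy),rad=cv2.minEnclosingCircle(p); print(len(p),'mean',p.mean(0),'circ',cx,cy,rad,'z',np.median(Z[m]))
for n,c in dict(g13=(.44,.132),g10=(.434,.0),g16=(.432,-.13)).items():
    print(n); blob(c,.03,.031,.042); blob(c,.045,.006,.018)
print('master'); c=(.648,.052); blob(c,.05,.024,.035); blob(c,.06,.007,.018); blob(c,.05,.05,.075)
print('jaw heights');
m=ok&(X>.57)&(X<.68)&(Y>-.2)&(Y<-.06)&(Z>.045)&(Z<.06); p=np.c_[X[m],Y[m]].astype(np.float32); print(len(p),cv2.minAreaRect(p),Z[m].mean())
# spine
hsv=cv2.cvtColor(pic,cv2.COLOR_RGB2HSV)
m=ok&(hsv[...,1]<60)&(X>.675)&(X<.76)&(Y>-.2)&(Y<.12)&(Z>.006)&(Z<.018); p=np.c_[X[m],Y[m]].astype(np.float32); print('spine',len(p),cv2.minAreaRect(p))
m=ok&(Y>.16)&(X>.4)&(X<.68)&(Z>.007)&(Z<.02)&(hsv[...,2]<110)&(vv<130); p=np.c_[X[m],Y[m]].astype(np.float32); print('pen',len(p),cv2.minAreaRect(p)); 
for lo,hi in((.17,.2),(.2,.23),(.23,.27),(.27,.3),(.3,.33)):
    q=p[(p[:,1]>lo)&(p[:,1]<hi)]
    if len(q):
        for s in (q[:,0]<.52,q[:,0]>=.52): print(lo,s.sum(),q[s].mean(0) if s.any() else 0)
print('rows y range',p.min(0),p.max(0))
```

```text
bench z 0.476872070065462
g13
184 mean [0.4358 0.1348] circ 0.43579304218292236 0.1344766914844513 0.011865473352372646 z 0.03708966917699347
489 mean [0.4368 0.1353] circ 0.4355788826942444 0.13400962948799133 0.0289759524166584 z 0.01282001514939024
g10
157 mean [ 0.4348 -0.0015] circ 0.4342544674873352 -0.002870769938454032 0.012581645511090755 z 0.037143025248757566
189 mean [0.4365 0.0031] circ 0.43492692708969116 -0.002347308211028576 0.02258007600903511 z 0.012520282523853954
g16
131 mean [ 0.4307 -0.1345] circ 0.43033668398857117 -0.1355292946100235 0.012086167000234127 z 0.0366050908314155
602 mean [ 0.4313 -0.1315] circ 0.4300110638141632 -0.13612200319766998 0.035228755325078964 z 0.01232387765004167
master
150 mean [0.6426 0.0443] circ 0.6353542804718018 0.041444338858127594 0.022157642990350723 z 0.030510773905229438
1448 mean [0.6547 0.0465] circ 0.6565959453582764 0.04897167533636093 0.05335399881005287 z 0.012728157235830762
65 mean [0.6186 0.0401] circ 0.6191661357879639 0.03880630433559418 0.005926754325628281 z 0.06367990542288776
jaw heights
274 ((0.6147773861885071, -0.14436358213424683), (0.023914236575365067, 0.03777255490422249), 83.49798583984375) 0.05186665358918233
spine 2283 ((0.6943331956863403, -0.018049798905849457), (0.21217618882656097, 0.05714314803481102), 83.93251037597656)
pen 1116 ((0.5369808077812195, 0.2659052610397339), (0.17524953186511993, 0.11402827501296997), 89.50241088867188)
0.17 46 [0.4832 0.1896]
0.17 64 [0.5899 0.1887]
0.2 63 [0.4832 0.2153]
0.2 86 [0.5902 0.215 ]
0.23 91 [0.4835 0.2495]
0.23 126 [0.5899 0.2513]
0.27 75 [0.4835 0.2852]
0.27 109 [0.5903 0.285 ]
0.3 82 [0.4836 0.315 ]
0.3 112 [0.5904 0.3153]
rows y range [0.4806 0.1778] [0.5944 0.354 ]
```

```bash
python3 - <<'E'
from h import *
w=np.load('w1.npz'); d,K,k1,T,pic=[w[k] for k in('d','K','k1','T','pic')]
vv,uu=np.mgrid[0:420,0:560]
xd=np.stack([(uu-K[0,2])/K[0,0],(vv-K[1,2])/K[1,1]],-1).astype(float); x=xd.copy()
for _ in range(20): x=xd/(1+k1*(x**2).sum(-1,keepdims=True))
P=(np.concatenate([x,np.ones_like(x[...,:1])],-1)*d[...,None])@T[:3,:3].T+T[:3,3]
X,Y,Z=P[...,0],P[...,1],P[...,2]; ok=d>0
m=ok&(np.hypot(X-.652,Y-.043)<.02)&(Z>.026)&(Z<.034); p=np.c_[X[m],Y[m]].astype(np.float32)
print('hub',p.mean(0),cv2.minEnclosingCircle(p),len(p))
m=ok&(abs(X-.65)<.06)&(X<.69)&(abs(Y-.045)<.06)&(Z>.009)&(Z<.016)&(pic.mean(-1)>110); p=np.c_[X[m],Y[m]].astype(np.float32)
print('disc',p.mean(0),cv2.minEnclosingCircle(p),len(p))
# spine edges
sp=ok&(Z>.009)&(Z<.016)&(pic.mean(-1)<110)&(X>.66)&(X<.76)
for lo in np.arange(-.14,.1,.02):
    q=sp&(Y>lo)&(Y<lo+.02)
    if q.sum()>10: print(round(lo+.01,3),np.percentile(X[q],[1,99]),q.sum())
q=sp&(X>.69)&(X<.72); print('spine y end',Y[q].max(),Y[q].min())
for z0,z1 in((.014,.022),(.03,.038),(.045,.056)):
    m=ok&(X>.56)&(X<.68)&(Y>-.24)&(Y<-.05)&(Z>z0)&(Z<z1); print(z0,m.sum(),X[m].min(),X[m].max(),Y[m].min(),Y[m].max())
E
python3 -c "
import cv2;p=cv2.imread('pics/w1.png')[140:345,320:430];cv2.imwrite('pics/w1c.png',cv2.resize(p,None,fx=2.9,fy=2.9,interpolation=cv2.INTER_CUBIC))"
```

```text
hub [0.6458 0.0444] ((0.6469586491584778, 0.04343503713607788), 0.01183579582720995) 128
disc [0.6495 0.0484] ((0.6468496918678284, 0.043027643114328384), 0.04264756664633751) 1077
-0.11 [0.6924 0.7071] 45
-0.09 [0.6691 0.7081] 52
-0.07 [0.6694 0.6835] 46
-0.05 [0.6714 0.7051] 24
-0.03 [0.6737 0.7145] 96
-0.01 [0.6901 0.7214] 46
0.01 [0.6924 0.7237] 91
0.03 [0.6944 0.7244] 90
0.05 [0.6972 0.7271] 55
0.07 [0.6623 0.7262] 102
0.09 [0.7015 0.7293] 37
spine y end 0.08867314777555355 -0.12634089830053155
0.014 402 0.5771963391847017 0.6793731802887694 -0.23241740998805452 -0.050056973979290875
0.03 317 0.5967127530689185 0.6557464943950004 -0.1503972370592981 -0.07803112517139091
0.045 274 0.5950790217901634 0.632526335598321 -0.15784523357393146 -0.13099811540078696
```

View pics/w1c.png

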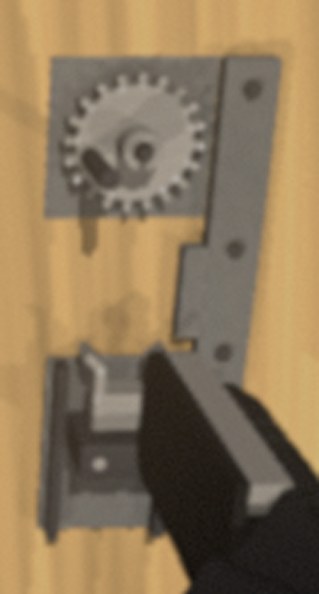

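The crop shows the master, pin, gap and jaw clearly. The master axis is (.647,.043), the tester yaw about -6.5°, the seat (.639,-.023) and gap entry (.636,-.051). Next I grasp gear13.

>>> carry_out(deltas=[0.003,-0.0615,0.31,0,0,0,0.003,-0.0615,0.31,0,0,0,0.003,-0.0615,0.31,0,0,0,0.003,-0.0615,0.31,0,0,0,0.003,-0.0615,0.31,0,0,0], grip=65)

```text
time: 3.68
eef_pos: [0.4358, 0.135, 0.0974]
tcp_rot: [0.747, 0.664, 0.001, 0.001]
contact_force: [1.4, -0.0, -0.6]
opening: 0.65
finger_force: 0.0
```

>>> carry_out(deltas=[0,0,0.04,0,0,0,0,0,0.06,0,0,0,0,0,0.079,0,0,0,0,0,0.079,0,0,0])

```text
time: 4.18
eef_pos: [0.4348, 0.1347, 0.0184]
tcp_rot: [0.747, 0.664, -0.001, -0.001]
contact_force: [-0.5, -0.0, 0.4]
opening: 0.65
finger_force: 0.0
```

```bash
python3 -c "
from h import *
go([.4357,.1342,.016],-.113)"
```

```text
at [0.4348 0.1347 0.0184] z [-0.0037 -0.0003 -1.    ] ydir -0.11751070701126379 d [-0.0004  0.001   0.0024] turn -0.00451070701126377
```

>>> carry_out(deltas=[0,0.001,0.001,0,0,0,0,0.001,0.001,0,0,0,0,0.001,0.001,0,0,0,0,0.001,0.001,0,0,0], grip=0, grip_force=30)

```text
time: 4.68
eef_pos: [0.4382, 0.1347, 0.0199]
tcp_rot: [0.748, 0.664, 0.001, 0.001]
contact_force: [-1.0, -0.4, 5.1]
opening: 0.266
finger_force: 29.9
```

```bash
python3 -c "
from h import *
go([.527,-.039,.018],-.113)"
```

```text
at [0.4382 0.1347 0.0199] z [ 0.0021  0.0002 -1.    ] ydir -0.1179144214197453 d [-0.1621  0.1086  0.002 ] turn -0.004914421419745185
```

>>> carry_out(deltas=[-0.03,0.02,0,0,0,0,-0.07,0.047,0,0,0,0,-0.11,0.074,0,0,0,0,-0.145,0.098,0,0,0,0,-0.162,0.1085,0,0,0,0.005])

```text
time: 5.3
eef_pos: [0.5271, -0.0403, 0.0197]
tcp_rot: [0.75, 0.661, 0.001, -0.0]
contact_force: [-2.3, 4.8, 9.2]
opening: 0.266
finger_force: 30.8
```

```bash
python3 -c "
from h import *
go([.6362,-.0512,.018],-.113)"
```

```text
at [ 0.5271 -0.0403  0.0197] z [ 0.001   0.0012 -1.    ] ydir -0.12602087109715482 d [0.0029 0.1096 0.0018] turn -0.013020871097154885
```

>>> carry_out(deltas=[0.001,0.03,0,0,0,-0.01,0.002,0.06,0,0,0,-0.01,0.003,0.085,0,0,0,-0.01,0.003,0.105,0,0,0,-0.01,0.003,0.1095,0,0,0,-0.01])

```text
time: 5.92
eef_pos: [0.635, -0.0491, 0.0194]
tcp_rot: [0.746, 0.666, -0.001, -0.001]
contact_force: [-4.3, 1.3, 9.7]
opening: 0.262
finger_force: 31.3
```

>>> carry_out(deltas=[0,0,0,0,0,0,0,0,0,0,0,0], grip=50)

```text
time: 6.18
eef_pos: [0.6337, -0.049, 0.0178]
tcp_rot: [0.746, 0.666, -0.0, -0.001]
contact_force: [-1.0, -0.1, -0.5]
opening: 0.498
finger_force: 0.0
```

```bash
python3 -c "
from h import *
go([.6362,-.0512,.018],-.113)"
```

```text
at [ 0.6337 -0.049   0.0178] z [-0.0017  0.0004 -1.    ] ydir -0.11278411695276117 d [-0.0019  0.0027 -0.0002] turn 0.00021588304723874074
```

>>> carry_out(deltas=[0,0,-0.05,0,0,0,-0.01,0,-0.09,0,0,0,-0.07,0.002,-0.09,0,0,0,-0.13,0.003,-0.09,0,0,0,-0.144,0.003,-0.09,0,0,0])

```text
time: 6.8
eef_pos: [0.6206, -0.1959, 0.1085]
tcp_rot: [0.747, 0.665, -0.0, 0.0]
contact_force: [-0.5, 0.9, -0.7]
opening: 0.5
finger_force: 0.0
```

>>> carry_out(deltas=[0,0,0,0,0,0,0,0,0.05,0,0,0,0,0,0.08,0,0,0,0,0,0.08,0,0,0], grip=0)

```text
time: 7.3
eef_pos: [0.6191, -0.1896, 0.025]
tcp_rot: [0.745, 0.667, -0.001, -0.004]
contact_force: [-0.5, 1.0, -0.2]
opening: 0.002
finger_force: 0.0
```

Run:
```python
from h import *
go([.6393-.17*.113,-.0234-.17*.9936,.028],-.113)
a=cam('side'); save('s2',cv2.resize(a[0][170:320,270:440],None,fx=4,fy=4))
```

```text
at [ 0.6191 -0.1896  0.025 ] z [-0.0071  0.0039 -1.    ] ydir -0.11097903420813124 d [-0.0026  0.0013 -0.003 ] turn 0.002020965791868834
```

View pics/s2.png

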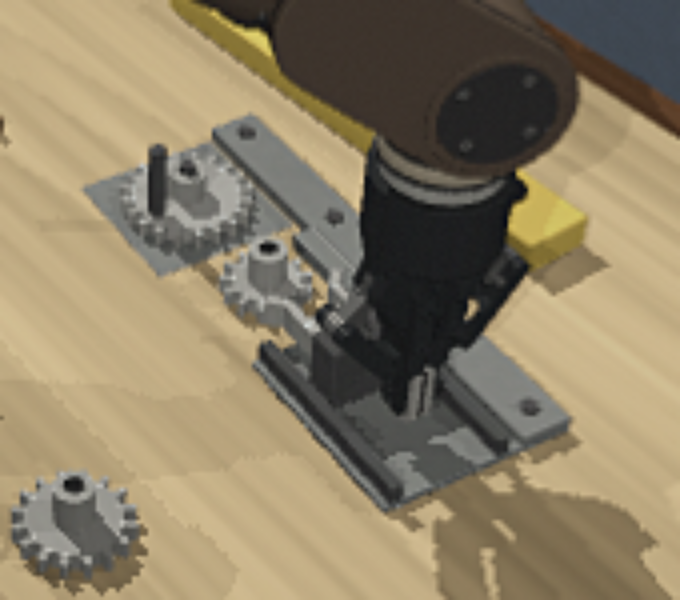

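Gear13 sits in the gap with the jaw behind it, and the shut fingers are behind the jaw. Next I push.

>>> carry_out(deltas=[0.012,0.001,-0.007,0,0,0,0.027,0.001,-0.007,0,0,0,0.044,0.001,-0.007,0,0,0,0.06,0.001,-0.007,0,0,0,0.072,0.001,-0.007,0,0,0])

```text
time: 7.98
eef_pos: [0.6329, -0.1226, 0.0389]
tcp_rot: [0.745, 0.667, 0.0, 0.004]
contact_force: [-0.6, -6.3, 2.8]
opening: -0.0
finger_force: 3.2
```

>>> carry_out(deltas=[0.006,0,0,0,0,0,0.012,0,0,0,0,0,0.016,0,0,0,0,0])

```text
time: 8.35
eef_pos: [0.6345, -0.1073, 0.0389]
tcp_rot: [0.745, 0.667, -0.0, 0.004]
contact_force: [-1.2, -7.0, 2.2]
opening: -0.002
finger_force: 3.6
```

Run:
```python
from h import *
go([.6393-.072*.113,-.0234-.072*.9936,.03],-.113)
```

```text
at [ 0.6345 -0.1073  0.0389] z [ 0.005  -0.0058 -1.    ] ydir -0.111140345960794 d [ 0.0119 -0.0048  0.0088] turn 0.0018596540392059602
```

>>> carry_out(deltas=[0.004,-0.001,0.003,0,0,0,0.008,-0.002,0.006,0,0,0,0.011,-0.002,0.006,0,0,0,0.013,-0.002,0.006,0,0,0,0.013,-0.002,0.006,0,0,0])

```text
time: 8.98
eef_pos: [0.634, -0.0954, 0.0326]
tcp_rot: [0.745, 0.667, -0.001, 0.005]
contact_force: [-0.2, -9.7, 1.2]
opening: 0.0
finger_force: 5.0
```

>>> carry_out(deltas=[0.003,0,0,0,0,0,0.003,0,0,0,0,0])

```text
time: 9.22
eef_pos: [0.634, -0.0953, 0.0326]
tcp_rot: [0.745, 0.667, -0.003, 0.006]
contact_force: [-2.4, -18.2, 1.6]
opening: 0.006
finger_force: 9.0
```

```bash
cat > top.py <<'E'
from h import *
def cloud(c):
    pic,d,K,k1,T=cam(c); vv,uu=np.mgrid[0:420,0:560]
    xd=np.stack([(uu-K[0,2])/K[0,0],(vv-K[1,2])/K[1,1]],-1).astype(float); x=xd.copy()
    for _ in range(20): x=xd/(1+k1*(x**2).sum(-1,keepdims=True))
    P=(np.concatenate([x,np.ones_like(x[...,:1])],-1)*d[...,None])@T[:3,:3].T+T[:3,3]
    P[d<=0]=9; return P
def circ(P,c,r,z0,z1):
    m=(np.hypot(P[...,0]-c[0],P[...,1]-c[1])<r)&(P[...,2]>z0)&(P[...,2]<z1); p=P[m][:,:2].astype(np.float32)
    return (len(p),)+(cv2.minEnclosingCircle(p) if len(p)>3 else ())
E
python3 - <<'E'
from top import *
print(ctrl.get_state()['eef_pos'],ctrl.get_state()['contact_force'])
for c in('scene','side','wrist'):
    P=cloud(c); print(c,circ(P,(.639,-.024),.025,.033,.041), circ(P,(.647,.043),.016,.027,.034),circ(P,(.62,.039),.03,.055,.067))
E
```

```text
[ 0.634  -0.0953  0.0326] [ -2.3856 -18.1512   1.5548]
scene (76, (0.6388965845108032, -0.02404092438519001), 0.024804534390568733) (30, (0.6474741101264954, 0.042511921375989914), 0.012927720323204994) (15, (0.6202242374420166, 0.039366140961647034), 0.006574210710823536)
side (55, (0.628791332244873, -0.02621646597981453), 0.018939433619379997) (42, (0.647057831287384, 0.04207528382539749), 0.013152525760233402) (18, (0.6199536323547363, 0.0366867333650589), 0.006461104843765497)
wrist (6604, (0.6389818787574768, -0.02401413582265377), 0.02506875805556774) (0,) (0,)
```

>>> carry_out(deltas=[-0.02,0,0,0,0,0,-0.02,0,-0.06,0,0,0,-0.01,0,-0.11,0,0,0,0.04,-0.02,-0.14,0,0,0,0.09,-0.04,-0.18,0,0,0], grip=45)

```text
time: 10.0
eef_pos: [0.6029, 0.0028, 0.2084]
tcp_rot: [0.746, 0.666, 0.001, -0.001]
contact_force: [0.5, 1.6, 0.0]
opening: 0.452
finger_force: 0.0
```

>>> carry_out(deltas=[0.05,-0.02,-0.03,0,0,0,0.1,-0.03,-0.06,0,0,0,0.13,-0.04,-0.08,0,0,0,0.13,-0.04,-0.08,0,0,0])

```text
time: 10.5
eef_pos: [0.5787, 0.1374, 0.2902]
tcp_rot: [0.744, 0.668, 0.002, 0.001]
contact_force: [0.6, -0.2, -0.4]
opening: 0.453
finger_force: 0.0
```

Run:
```python
from top import *
go([.6197,.0385,.12],-.113)
P=cloud('wrist'); print('g13',circ(P,(.639,-.024),.025,.034,.041),'hub', circ(P,(.647,.043),.016,.027,.034),'pin',circ(P,(.62,.039),.03,.055,.067))
m=(abs(P[...,0]-.635)<.05)&(P[...,1]<-.03)&(P[...,1]>-.17)&(P[...,2]>.048)&(P[...,2]<.056)
p=P[m][:,:2]; S=np.array([.6393,-.0234]); print('jaw top y',np.percentile((p-S)@[.113,.9936],[1,99]),m.sum())
```

```text
at [0.5787 0.1374 0.2902] z [ 0.0052  0.0014 -1.    ] ydir -0.10865670842020286 d [-0.0942  0.0506  0.1703] turn 0.004343291579797182
g13 (5, (0.6191997528076172, -0.011653121560811996), 0.0025279847905039787) hub (198, (0.6469947099685669, 0.04328291118144989), 0.012075337581336498) pin (87, (0.619024395942688, 0.03924665227532387), 0.00602407893165946)
jaw top y [-0.0608 -0.0365] 187
```

Run:
```python
from h import *
a=cam('wrist'); save('w3',a[0])
```

```text
(no output)
```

View pics/w3.png

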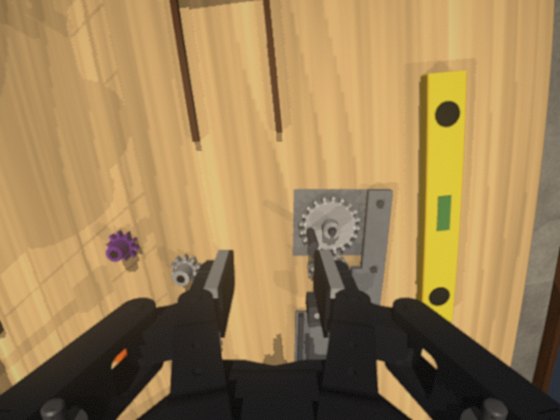

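The gear is in mesh, mostly hidden by a finger, and the jaw is home (its back is 61 mm from the seat). The pin is at (.619,.039), and I go to it next.

>>> carry_out(deltas=[-0.094,0.05,0.17,0,0,0,-0.094,0.05,0.17,0,0,0,-0.094,0.05,0.17,0,0,0,-0.094,0.05,0.17,0,0,0,-0.094,0.05,0.17,0,0,0])

```text
time: 11.22
eef_pos: [0.6171, 0.0346, 0.1159]
tcp_rot: [0.747, 0.665, -0.001, -0.001]
contact_force: [0.6, 0.1, 0.3]
opening: 0.451
finger_force: 0.0
```

Run:
```python
from h import *
go([.6192,.0390,.04],-.113)
```

```text
at [0.6171 0.0346 0.1159] z [-0.0027  0.0007 -1.    ] ydir -0.11515508728603975 d [0.0046 0.0018 0.0759] turn -0.0021550872860398584
```

>>> carry_out(deltas=[0.004,0.002,0.04,0,0,0,0.004,0.002,0.076,0,0,0,0.004,0.002,0.076,0,0,0])

```text
time: 11.6
eef_pos: [0.6189, 0.0403, 0.0403]
tcp_rot: [0.746, 0.666, -0.001, -0.001]
contact_force: [0.3, 0.5, 0.4]
opening: 0.45
finger_force: 0.0
```

>>> carry_out(deltas=[0,0,0,0,0,0,0,0,0,0,0,0,0,0,0,0,0,0], grip=0, grip_force=20)

```text
time: 11.98
eef_pos: [0.6187, 0.0396, 0.0437]
tcp_rot: [0.746, 0.666, -0.002, -0.002]
contact_force: [-7.9, 0.4, 5.0]
opening: 0.127
finger_force: 20.5
```

Run:
```python
from h import *
go([.6192,.0390,.04],-.113)
M=np.array([.6470,.0433]); p=ctrl.get_state()['eef_pos'][:2]; print(p-M,np.hypot(*(p-M)))
# arc in tool coords (x=tester y, y=tester x), clockwise from joint +15deg
for j in (15,0,-15,-30,-45,-60,-75,-85):
    a=np.radians(j);b=np.radians(15); print(j,.028*np.array([-np.sin(a)+np.sin(b),-np.cos(a)+np.cos(b)]))
```

```text
at [0.6187 0.0396 0.0437] z [-0.0049 -0.0001 -1.    ] ydir -0.11222456130242238 d [-0.0005  0.0006  0.0037] turn 0.0007754386975775684
[-0.0283 -0.0037] 0.028546631317428645
15 [0. 0.]
0 [ 0.0072 -0.001 ]
-15 [0.0145 0.    ]
-30 [0.0212 0.0028]
-45 [0.027  0.0072]
-60 [0.0315 0.013 ]
-75 [0.0343 0.0198]
-85 [0.0351 0.0246]
```

>>> carry_out(deltas=[0.007,-0.001,0,0,0,0,0.0145,0,0,0,0,0,0.021,0.003,0,0,0,0,0.027,0.007,0,0,0,0,0.0315,0.013,0,0,0,0])

```text
time: 12.6
eef_pos: [0.6327, 0.0728, 0.0431]
tcp_rot: [0.746, 0.665, -0.002, -0.006]
contact_force: [-11.0, 9.3, 7.2]
opening: 0.125
finger_force: 21.3
```

>>> carry_out(deltas=[0.003,0.0068,0,0,0,0,0.003,0.0068,0,0,0,0,0.003,0.0068,0,0,0,0])

```text
time: 12.98
eef_pos: [0.6434, 0.0744, 0.043]
tcp_rot: [0.746, 0.666, 0.001, -0.002]
contact_force: [-3.5, 7.3, -1.1]
opening: 0.13
finger_force: 20.5
```

>>> carry_out(deltas=[0,0,0,0,0,0,0,0,0,0,0,0], grip=45)

```text
time: 13.22
eef_pos: [0.6452, 0.0711, 0.0431]
tcp_rot: [0.746, 0.666, 0.001, 0.002]
contact_force: [-0.1, 0.9, -0.6]
opening: 0.455
finger_force: 0.0
```

>>> carry_out(deltas=[0,0,-0.05,0,0,0,0,0,-0.1,0,0,0,0.04,-0.03,-0.14,0,0,0,0.08,-0.07,-0.18,0,0,0,0.08,-0.12,-0.2,0,0,0])

```text
time: 13.85
eef_pos: [0.5343, 0.1657, 0.2448]
tcp_rot: [0.746, 0.666, 0.002, 0.002]
contact_force: [-0.1, 1.2, 0.7]
opening: 0.442
finger_force: 0.0
```

Run:
```python
from top import *
go([.4345,-.0027,.1],-.113)
P=cloud('wrist'); print('g13',circ(P,(.639,-.024),.018,.033,.041),'hub', circ(P,(.647,.043),.016,.027,.034),'pin',circ(P,(.645,.065),.03,.055,.067))
m=(abs(P[...,0]-.635)<.05)&(P[...,1]<-.03)&(P[...,1]>-.17)&(P[...,2]>.048)&(P[...,2]<.056)
p=P[m][:,:2]; S=np.array([.6393,-.0234]); print('jaw top y',np.percentile((p-S)@[.113,.9936],[1,99]) if m.any() else 0,m.sum())
print('g10',circ(P,(.4345,-.003),.02,.033,.041))
```

```text
at [0.5343 0.1657 0.2448] z [ 0.0059  0.0008 -1.    ] ydir -0.11201399717180395 d [-0.1787 -0.0812  0.1441] turn 0.0009860028281960531
g13 (3,) hub (193, (0.6469494700431824, 0.043809808790683746), 0.012690513394773006) pin (123, (0.6432228088378906, 0.06984946131706238), 0.0053963251411914825)
jaw top y 0 0
g10 (0,)
```

>>> carry_out(deltas=[-0.179,-0.081,0.144,0,0,0,-0.179,-0.081,0.144,0,0,0,-0.179,-0.081,0.144,0,0,0,-0.179,-0.081,0.144,0,0,0,-0.179,-0.081,0.144,0,0,0])

```text
time: 14.52
eef_pos: [0.4298, -0.0059, 0.0947]
tcp_rot: [0.747, 0.664, -0.002, -0.002]
contact_force: [-0.3, -0.1, 0.9]
opening: 0.455
finger_force: 0.0
```

Run:
```python
from top import *
go([.4345,-.0027,.018],-.113)
for c in('scene','side'):
    P=cloud(c); print(c,'g13',circ(P,(.639,-.024),.014,.030,.043),'g10',circ(P,(.4345,-.003),.02,.031,.042))
    m=(abs(P[...,0]-.635)<.05)&(P[...,1]<-.03)&(P[...,1]>-.17)&(P[...,2]>.046)&(P[...,2]<.058)
    p=P[m][:,:2]; S=np.array([.6393,-.0234]); print('jaw top y',np.percentile((p-S)@[.113,.9936],[1,99]) if m.any() else 0,m.sum())
```

```text
at [ 0.4298 -0.0059  0.0947] z [-0.0051  0.0008 -1.    ] ydir -0.11762176329148148 d [0.0037 0.0047 0.0767] turn -0.004621763291481562
scene g13 (42, (0.6393392086029053, -0.024724502116441727), 0.013524224981665611) g10 (28, (0.43534451723098755, -0.00278544332832098), 0.011447349563241005)
jaw top y [-0.0624 -0.0375] 112
side g13 (65, (0.6390530467033386, -0.024203697219491005), 0.013834028504788876) g10 (74, (0.4339488446712494, -0.004602738656103611), 0.013000951148569584)
jaw top y [-0.0635 -0.0377] 206
```

>>> carry_out(deltas=[0.004,0.004,0.04,0,0,0,0.004,0.004,0.065,0,0,0,0.004,0.004,0.077,0,0,0,0.004,0.004,0.077,0,0,0])

```text
time: 15.12
eef_pos: [0.4382, -0.0005, 0.0205]
tcp_rot: [0.746, 0.666, 0.0, 0.0]
contact_force: [-0.5, -1.2, 0.4]
opening: 0.449
finger_force: 0.0
```

>>> carry_out(deltas=[0,0,0,0,0,0,0,0,0,0,0,0,0,0,0,0,0,0], grip=0, grip_force=30)

```text
time: 15.5
eef_pos: [0.4388, -0.001, 0.0214]
tcp_rot: [0.746, 0.666, 0.001, 0.001]
contact_force: [-0.0, 1.2, 4.8]
opening: 0.266
finger_force: 29.9
```

Run:
```python
from h import *
go([.537,.12,.02],-.113)
go([.537,.31,.02],-.113)
```

```text
at [ 0.4388 -0.001   0.0214] z [ 0.0034 -0.0003 -1.    ] ydir -0.11329759595594405 d [0.1313 0.0839 0.0017] turn -0.000297595955944141
at [ 0.4388 -0.001   0.0214] z [ 0.0034 -0.0003 -1.    ] ydir -0.11329759595594405 d [0.3201 0.0625 0.0017] turn -0.000297595955944141
```

>>> carry_out(deltas=[0.025,0.016,0,0,0,0,0.06,0.038,0,0,0,0,0.095,0.061,0,0,0,0,0.122,0.078,0,0,0,0,0.131,0.084,0,0,0,0])

```text
time: 16.12
eef_pos: [0.5368, 0.1202, 0.0212]
tcp_rot: [0.745, 0.667, -0.0, 0.001]
contact_force: [-3.0, -3.8, 8.7]
opening: 0.267
finger_force: 30.8
```

>>> carry_out(deltas=[0.045,-0.005,0,0,0,0,0.095,-0.011,0,0,0,0,0.14,-0.016,0,0,0,0,0.175,-0.02,0,0,0,0,0.189,-0.021,0,0,0,0])

```text
time: 16.75
eef_pos: [0.5365, 0.3106, 0.0213]
tcp_rot: [0.745, 0.667, 0.0, 0.001]
contact_force: [-0.5, -3.9, 7.7]
opening: 0.266
finger_force: 30.6
```

>>> carry_out(deltas=[0,0,0,0,0,0,0,0,0,0,0,0], grip=50)

```text
time: 17.0
eef_pos: [0.5352, 0.3088, 0.0191]
tcp_rot: [0.746, 0.666, -0.001, -0.0]
contact_force: [0.1, -0.7, 0.6]
opening: 0.498
finger_force: 0.0
```

>>> carry_out(deltas=[0,0,-0.05,0,0,0,0,0,-0.09,0,0,0])

```text
time: 17.25
eef_pos: [0.5356, 0.3086, 0.1102]
tcp_rot: [0.746, 0.665, -0.001, -0.0]
contact_force: [1.2, -0.3, -0.4]
opening: 0.501
finger_force: 0.0
```

Run:
```python
from top import *
go([.4303,-.1357,.1],-.113)
for c in('scene','side'):
    P=cloud(c); print(c,'g16',circ(P,(.4303,-.1357),.02,.031,.042),'g10',circ(P,(.537,.31),.02,.031,.042))
```

```text
at [0.5356 0.3086 0.1102] z [-0.0017 -0.0006 -1.    ] ydir -0.11447007788100676 d [-0.4534 -0.0538  0.0107] turn -0.0014700778810068371
scene g16 (29, (0.4324563443660736, -0.1380118429660797), 0.013221239671111107) g10 (47, (0.5372281670570374, 0.3101440370082855), 0.012254470959305763)
side g16 (91, (0.4287313222885132, -0.13777221739292145), 0.014314600266516209) g10 (44, (0.5358976721763611, 0.30763086676597595), 0.012786577455699444)
```

>>> carry_out(deltas=[-0.3,-0.036,0,0,0,0,-0.3,-0.036,0,0,0,0,-0.3,-0.036,0,0,0,0,-0.3,-0.036,0,0,0,0,-0.3,-0.036,0,0,0,0])

```text
time: 17.98
eef_pos: [0.4642, 0.0136, 0.1086]
tcp_rot: [0.746, 0.665, -0.001, -0.001]
contact_force: [0.9, -1.0, 0.1]
opening: 0.502
finger_force: 0.0
```

>>> carry_out(deltas=[-0.153,-0.018,0.01,0,0,0,-0.153,-0.018,0.01,0,0,0,-0.153,-0.018,0.01,0,0,0,-0.153,-0.018,0.01,0,0,0])

```text
time: 18.48
eef_pos: [0.4295, -0.1355, 0.0987]
tcp_rot: [0.748, 0.664, -0.0, -0.001]
contact_force: [0.5, 0.3, -0.1]
opening: 0.499
finger_force: 0.0
```

```bash
python3 -c "
from h import *
go([.4303,-.1362,.019],-.113)"
```

```text
at [ 0.4295 -0.1355  0.0987] z [-0.0021  0.0013 -1.    ] ydir -0.11817104205816442 d [-0.0007  0.001   0.0797] turn -0.005171042058164321
```

>>> carry_out(deltas=[-0.001,0.001,0.04,0,0,0,-0.001,0.001,0.067,0,0,0,-0.001,0.001,0.079,0,0,0,-0.001,0.001,0.079,0,0,0])

```text
time: 18.98
eef_pos: [0.4314, -0.1341, 0.0202]
tcp_rot: [0.746, 0.666, -0.0, -0.001]
contact_force: [0.3, -1.1, 1.0]
opening: 0.497
finger_force: 0.0
```

>>> carry_out(deltas=[0,0,0,0,0,0,0,0,0,0,0,0,0,0,0,0,0,0], grip=0, grip_force=30)

```text
time: 19.35
eef_pos: [0.4328, -0.1353, 0.0221]
tcp_rot: [0.746, 0.666, 0.0, 0.001]
contact_force: [-1.0, 2.7, 4.4]
opening: 0.268
finger_force: 30.0
```

Run:
```python
from h import *
go([.535,.1,.02],-.113)
go([.537,.225,.02],-.113)
```

```text
at [ 0.4328 -0.1353  0.0221] z [ 0.0015 -0.0004 -1.    ] ydir -0.11308044731015851 d [0.2453 0.075  0.0021] turn -8.0447310158549e-05
at [ 0.4328 -0.1353  0.0221] z [ 0.0015 -0.0004 -1.    ] ydir -0.11308044731015851 d [0.3697 0.0629 0.0021] turn -8.0447310158549e-05
```

>>> carry_out(deltas=[0.03,0.009,0,0,0,0,0.075,0.023,0,0,0,0,0.12,0.037,0,0,0,0,0.165,0.05,0,0,0,0,0.2,0.061,0,0,0,0])

```text
time: 19.98
eef_pos: [0.5167, 0.0576, 0.0221]
tcp_rot: [0.745, 0.667, 0.0, 0.001]
contact_force: [-0.7, -3.9, 3.6]
opening: 0.261
finger_force: 30.3
```

>>> carry_out(deltas=[0.045,0.014,0,0,0,0,0.085,0.01,0,0,0,0,0.125,0.006,0,0,0,0,0.157,0.003,0,0,0,0,0.169,0.002,0,0,0,0])

```text
time: 20.6
eef_pos: [0.5373, 0.2253, 0.0221]
tcp_rot: [0.745, 0.667, 0.0, 0.001]
contact_force: [-0.6, -4.1, 5.3]
opening: 0.265
finger_force: 30.6
```

>>> carry_out(deltas=[0,0,0,0,0,0,0,0,0,0,0,0], grip=50)

```text
time: 20.85
eef_pos: [0.536, 0.2236, 0.0206]
tcp_rot: [0.746, 0.666, -0.0, -0.0]
contact_force: [0.3, -0.8, -0.4]
opening: 0.498
finger_force: 0.0
```

>>> carry_out(deltas=[0,0,-0.05,0,0,0,0,0,-0.1,0,0,0,-0.03,-0.03,-0.15,0,0,0,-0.06,-0.06,-0.2,0,0,0,-0.1,-0.09,-0.24,0,0,0])

```text
time: 21.48
eef_pos: [0.4388, 0.1381, 0.2578]
tcp_rot: [0.746, 0.666, 0.001, 0.0]
contact_force: [0.7, -0.3, 0.8]
opening: 0.5
finger_force: 0.0
```

Run:
```python
from top import *
print(ctrl.get_state()['eef_pos'])
S=np.array([.6393,-.0234])
for c in('wrist','scene','side'):
    P=cloud(c); print(c,'g16',circ(P,(.537,.225),.02,.031,.042),'g10',circ(P,(.537,.31),.02,.031,.042),'g13',circ(P,S,.014,.030,.043))
    m=(abs(P[...,0]-.635)<.05)&(P[...,1]<-.03)&(P[...,1]>-.17)&(P[...,2]>.046)&(P[...,2]<.058)
    p=P[m][:,:2]; print('jaw top y',np.percentile((p-S)@[.113,.9936],[1,99]) if m.any() else 0,m.sum())
a=cam('side'); save('s4',cv2.resize(a[0][140:320,180:430],None,fx=3,fy=3))
```

```text
[0.4388 0.1381 0.2578]
wrist g16 (410, (0.5370244979858398, 0.22461092472076416), 0.012065393850207329) g10 (203, (0.5355784893035889, 0.30714210867881775), 0.01106301974505186) g13 (296, (0.6392543911933899, -0.02341349609196186), 0.014020616188645363)
jaw top y [-0.0579 -0.0359] 251
scene g16 (44, (0.5364205241203308, 0.22370538115501404), 0.013729475438594818) g10 (49, (0.5360719561576843, 0.30952319502830505), 0.012993643060326576) g13 (41, (0.63824862241745, -0.022408051416277885), 0.013470125384628773)
jaw top y [-0.0626 -0.036 ] 116
side g16 (50, (0.5372706651687622, 0.22347886860370636), 0.013620358891785145) g10 (47, (0.5345982909202576, 0.3066454529762268), 0.01430727168917656) g13 (63, (0.6392134428024292, -0.023316483944654465), 0.013897289521992207)
jaw top y [-0.0636 -0.0378] 208
```

View pics/s4.png

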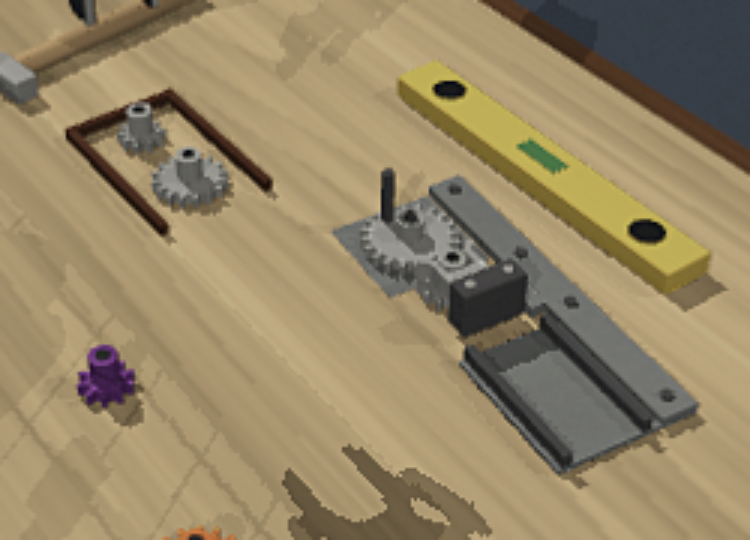

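Both reject gears are wholly in the pen, at (140,125) and (190,180). Gear13 is meshed at (455,260) with the jaw home, and the bystanders look untouched. I'm handing in.

```bash
python3 -c "
from plant import ctrl
print(ctrl.sign_off())"
```

```text
the job is handed in; nothing more can be done
None
```

I handed the job in at about 22 s of the 67 s allowed: by the final camera checks, the thirteen-tooth gear is in mesh with the jaw home, the master was turned about a quarter turn (pin moved about 39 mm), and the ten- and sixteen-tooth gears lie wholly in the pen; `sign_off` gave no verdict.

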